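# Close up a wireless sensor node

### The job

Close up the sensor node that is screwed to the steel plate: first screw its round battery cap clockwise (seen from above) until it stops, then set the deep loose cover over the battery and board and press it down until both latches snap and its rim is fully home on the gasket all round. Keep pressing it down firmly, because the gasket has to bed: finish with the gripper still pushing the cover down, and leave the other things on the bench alone.

Things in the scene. Friction and masses are not known exactly. Their poses are not given: they have to be found in the camera images.
- node: base of the sensor node, fixed to the bench: dark steel plate 140 x 92 x 6 mm, on it a white flange (116 x 68 mm, top 11 mm above the bench), a black gasket and a tray-shaped plinth with a green board and an off-centre battery barrel (at x = -14 mm). Origin: centre of the plate's underside, on the bench; x along the long side, z up
- node_seat (a point): 12 mm above the node's origin, middle of the gasket's top face: the centre of the cover's rim comes to rest here. The plinth that the cover goes over is 83.6 x 45.6 mm and ends 25 mm above the bench; its top 6 mm are bevelled inwards by 4 mm
- cap_grip (a point): on the axis of the battery cap, at the height to grip it, 47 mm above the bench. The cap is a black ribbed cylinder 30 mm in diameter, from 38 to 54 mm above the bench, captive on a 25 mm barrel; round it nothing on the node is higher than 26 mm above the bench. Grip it across its diameter from above, in any direction
- cap (a joint): angle of the battery cap, rad: 0 = home against its stop (the raised pointer on its top then points along the node's +x, over the board). It starts 0.8 to 1.4 open (counterclockwise from above), falls to 0 as it is turned clockwise, and stays where it is left; friction about 0.05 N m
- cover_mid (a point): middle of the loose cover, 24 mm above its rim: a white hood, open below, 92 x 54 mm, 48 mm tall, 0.09 kg, walls 3 mm (inside 86 x 48 mm, 44 mm deep), vent slots in the long sides, a window low in each short side. It stands mouth down on the bench. x along the 92 mm side, z up. It fits either way round (half a turn makes no difference)
- cover_rim (a point): centre of the cover's open lower rim, 24 mm below cover_mid, same axes. When the cover is home it coincides with node_seat
- latch_a (a joint): spring latch in the plinth's +x end, m: 0 = out, up to 0.005 pushed in; 10 mm wide, ramp from 26 mm down to 18 mm above the bench. The cover's rim pushes both latches in: 9 to 15 N on the cover (far more than its weight), past the ramps 1 to 3 N; they snap out into its windows about 2 mm before the rim meets the gasket
- latch_b (a joint): the same latch in the other end of the plinth (-x of the node)
- multimeter: bystander: multimeter lying on the bench, 148 x 70 x 44 mm; origin at the centre of its underside
- spool: bystander: small white spool of solder standing on the bench, 44 mm in diameter, 31 mm tall; origin at the centre of its underside
- pen1: bystander: pen lying on the bench, 132 x 12 x 12 mm; origin at the centre of its underside

How it is judged (in metres and radians):
On the way, in this order (a step that is already met when the one before it is completed fails the run):
1. the battery cap is screwed home while the cover is still off the node (value of joint cap below 0.12 rad and horizontal distance between cover_rim and node_seat above 0.08 m), for 0.2 s.
2. the cover is snapped on: rim on the gasket, both latches out in its windows (horizontal distance between cover_rim and node_seat below 0.004 m and z of cover_rim in the frame of node between 0.009 and 0.0131 m and angle between the z axis of cover_rim and the z axis of node, either way round below 0.035 rad and angle between the x axis of cover_rim and the x axis of node, either way round below 0.1 rad and value of joint each of latch_a, latch_b below 0.0012 m and value of joint cap below 0.12 rad), for 0.2 s.
At the end, for the whole second after the job is handed in: the battery cap is within 0.12 rad of its stop; the cover is home: its rim within 1 mm of the gasket and level (2 degrees), turned less than 0.1 rad and centred within 4 mm, both latches out (within 1.2 mm); and the gripper is still pressing it down with more than 3 N (all of step 2 and contact force between cover and node above 3 N and contact force between any of the arm, the fingers and cover above 2 N); the arm keeps its last pose, push and grip.
It fails at once if a bystander is moved by more than 3 cm (distance of any of multimeter, spool, pen1 from where it was at the start of the episode above 0.03 m).
It also fails if it takes over 51 s, if anything falls off the work surface, if the arm or the gripper's body presses on something with over 40 N, if the wrist force passes 120 N, or if a joint passes its speed limit or range.

### The arm

A 6-joint arm with a two-finger parallel gripper is mounted at the origin on a cart in front of the work surface, level with it; the furniture and walls round the work are solid. World frame = base frame: x ahead of the robot, y to its left, z up, the work surface at z = 0. Lengths are in m, angles in degrees, forces in N, time in s.
With the tool pointing down it reaches from about 0.3 to 0.825 m from the base axis. Payload 5.4 kg.
Tool frame: the origin (TCP) lies midway between the tips of the shut fingers; the grasp point (between the pads) lies 19 mm behind it; z points along the fingers, y is the line along which they close (so a half turn about z gives the same grasp; the last joint's range is limited). The gripper opens to 92 mm and grips with 3 to 60 N. Pads are 20 mm wide; open, the fingers measure 128 mm over their backs; the gripper's body (75 mm by 189 mm) begins 69 mm behind the grasp point.
Start: joints at [58.837, 9.076, 91.501, -0, 79.423, -12.038], TCP at [0.188, 0.543, 0.215] pointing down, gripper open.
Joint ranges: [-166.64, 166.64], [-54.1, 131.32], [10.49, 154.53], [-73.88, 253.88], [9.74, 151.15], [-171.62, 171.62]. Speed limits (degrees/s): [147.25, 147.25, 180, 180, 180, 180].

### API

Orientations are given as [roll, pitch, yaw] about the fixed x, y, z axes, in that order (R = Rz(yaw) Ry(pitch) Rx(roll)).
In Python, from cell import bot gives the robot as it stands. The module is installed in compiled form; this text tells all that it offers.
- The arm moves only by the tool move_arm, never from a script. Its arguments are lists of equal length, an entry for each row: "gripper": the closure, from 0 (fully open) to 1 (shut); "delta_pos": the shift along the world's x, y, z as a fraction of full scale, a list of three; "yaw": the turn about the world's z as a fraction of full scale. A call has 1 to 12 rows; each row shifts and turns the commanded pose from where the row before left it; what a row does not reach is not made up. Full scale, the value 1, is 30 mm for a shift and 5 degrees for a turn. A row lasts 1/12 s, in which the tool goes at most 41.7 mm and 7.16 degrees, less where a joint would pass 70% of its speed; a pose out of reach is approached as far as the arm can. A call with a number of a shift or a turn outside -1 to 1 is refused whole. A call with a gripper value outside its range is refused whole. The fingers move at their own pace and stop on an object; "force" is the grip in N (left out, the last holds). Time passes only in rows, so rows that do not move let the fingers close. It gives the time, the measured TCP pose, the force, the opening and the grip force at its end, in the units of the state.
- bot.get_state(): the state, without advancing time (a new reading comes with each control period).
- bot.capture(name): name is "side" or "top" or "wrist"; returns a dict with "image" (384x512x3 uint8, red, green, blue), "fx", "fy", "cx", "cy" (pixels), "distortion" ([k1, k2, p1, p2, k3] as OpenCV has them; the pictures are not rectified), "extrinsics" (4x4, takes a point from camera to world coordinates). Camera axes: x right, y down, z forward; pixel columns grow to the right and rows downward; lengths in m; the calibration is good to about 2 mm. A picture is of the moment at which its call begins. There is no depth.
- bot.finish_job(): hands the job in; it is judged then, once.
Trained networks look in the newest picture that a camera, given by its name, has taken for a name from the list of things; names that differ only in an ending like _2 or _b are one class to them, and where a whole thing is asked for, a point or a joint stands for the part that bears it (a point fixed in the world has none). Each returns a list of dicts, best first, with "score" (0 to 1); they miss things now and then, are a little off and sometimes report something else, mostly with a low value. They report only what shows in the picture. A call takes as long as a camera call.
- bot.cut_out(camera, label): "pixels" (384x512 bool, what is visible of it) and "centre" ([row, column] in pixels, amid what is visible of it).
The state is a dict: "clock": time; "q": joint angles; "joint_velocities": joint speeds; "effort": joint torques, N m; "eef_pos": TCP position; "eef_rot": TCP orientation; "contact_force": force on the tool from outside, world axes, zero at the start; "moment": the same for the moment, N m; "finger_gap": finger opening in m; "grasp_force": force on a finger pad.
Only numpy, scipy, OpenCV 4.12 (cv2) and the standard library are available. Lean on these libraries where they do the work, as an engineer would, in place of code of your own. Each camera call takes 0.05 s, during which the arm holds its last target. There are 200 camera calls.

## Working session

There is one attempt and no reset: what is moved stays moved. The work goes in short steps, Python scripts to look and compute and a tool call to move; the robot and the scene stay as the last step left them, time stands still between calls to the robot, and variables do not carry over. Pictures are saved under pics/ and viewed, at most 10 in all, crops included, and the job is handed in when it is done.

Besides the shell and the picture viewer there is one more tool, called by a JSON object that holds its "api" and its "payload". move_arm: Moves the arm, as the interface text tells. Its arguments: {"type":"object","properties":{"gripper":{"type":"array"},"delta_pos":{"type":"array"},"yaw":{"type":"array"},"force":{"type":"number"}},"required":["gripper","delta_pos","yaw"]}

```bash
mkdir -p pics
cat > h.py <<'E'
import numpy as np, cv2
from cell import bot
def cap(n,save=None):
    c=bot.capture(n)
    if save: cv2.imwrite('pics/'+save,cv2.cvtColor(c['image'],cv2.COLOR_RGB2BGR))
    return c
def K(c): return np.array([[c['fx'],0,c['cx']],[0,c['fy'],c['cy']],[0,0,1.]]),np.array(c['distortion'],float)
def w(c,uv,z):
    k,d=K(c); uv=np.array(uv,float).reshape(-1,1,2)
    p=cv2.undistortPoints(uv,k,d).reshape(-1,2); E=np.array(c['extrinsics'])
    r=np.c_[p,np.ones(len(p))]@E[:3,:3].T; o=E[:3,3]
    return o+r*((z-o[2])/r[:,2])[:,None]
def proj(c,P):
    k,d=K(c);E=np.linalg.inv(np.array(c['extrinsics']))
    return cv2.projectPoints(np.array(P,float).reshape(-1,1,3),cv2.Rodrigues(E[:3,:3])[0],E[:3,3],k,d)[0].reshape(-1,2)
E
python3 - <<'E'
from h import *
for n in ('top','side'):
    c=cap(n,n+'0.png'); print(n,np.round(c['extrinsics'],3).tolist())
    for l in ('node','cap','cover_mid','multimeter','spool','pen1'):
        for r in bot.cut_out(n,l)[:2]:
            m=r['pixels'].astype(np.uint8); rc=cv2.minAreaRect(cv2.findNonZero(m))
            z={'node':.006,'cap':.054,'cover_mid':.048,'multimeter':.044,'spool':.031,'pen1':.006}[l]
            print(l,round(r['score'],2),np.round(r['centre']),m.sum(),np.round(w(c,cv2.boxPoints(rc),z)[:,:2],3).tolist())
print(bot.get_state())
import cv2
cv2.imwrite('pics/a.png',np.hstack([cv2.imread('pics/top0.png'),cv2.imread('pics/side0.png')])[:, :])
E
```

```text
top [[0.094, -0.969, 0.228, 0.179], [-0.996, -0.09, 0.025, -0.027], [-0.004, -0.229, -0.973, 1.261], [0.0, 0.0, 0.0, 1.0]]
node 0.84 [188. 194.] 1342 [[0.401, 0.224], [0.539, 0.193], [0.514, 0.103], [0.377, 0.135]]
cap 0.64 [182. 196.] 99 [[0.481, 0.176], [0.484, 0.147], [0.454, 0.143], [0.451, 0.172]]
cover_mid 0.94 [203. 319.] 705 [[0.475, -0.152], [0.501, -0.211], [0.41, -0.247], [0.384, -0.188]]
multimeter 0.91 [201. 388.] 1257 [[0.383, -0.363], [0.536, -0.366], [0.54, -0.445], [0.386, -0.439]]
pen1 0.58 [176. 120.] 204 [[0.402, 0.409], [0.53, 0.409], [0.528, 0.392], [0.4, 0.392]]
side [[0.901, -0.242, 0.36, 0.094], [-0.433, -0.538, 0.723, -0.735], [0.019, -0.807, -0.59, 0.655], [0.0, 0.0, 0.0, 1.0]]
node 0.74 [182. 227.] 789 [[0.415, 0.261], [0.56, 0.223], [0.507, 0.096], [0.375, 0.133]]
cap 0.63 [167. 231.] 84 [[0.465, 0.181], [0.491, 0.17], [0.47, 0.122], [0.445, 0.133]]
cover_mid 0.94 [253. 284.] 1180 [[0.372, -0.204], [0.497, -0.15], [0.496, -0.241], [0.38, -0.285]]
multimeter 0.58 [319. 342.] 2641 [[0.386, -0.383], [0.555, -0.387], [0.52, -0.471], [0.368, -0.461]]
multimete
[... 343 characters left out ...]
.394], [0.41, 0.389]]
{'clock': 0.7, 'q': array([ 5.88393212e+01,  9.07293783e+00,  9.15002460e+01, -3.03334834e-04,
        7.94242178e+01, -1.20356348e+01]), 'joint_velocities': array([ 0.00108028, -0.05131174,  0.20431182, -0.07135812,  0.07812133,
        0.07257516]), 'effort': array([ 5.21304173e-07, -3.85483611e+01, -3.22302318e+01,  7.02561485e-02,
        3.07016331e-02, -5.88388815e-06]), 'eef_pos': array([0.18838389, 0.54325559, 0.21463753]), 'eef_rot': array([1.79997521e+02, 8.33450314e-04, 1.60875012e+02]), 'contact_force': array([1.48665692, 0.07403802, 0.59708808]), 'moment': array([-0.00553758,  0.04800075, -0.01116386]), 'grasp_force': 0.0, 'finger_gap': 0.09203854172408588}
```

View pics/top0.png

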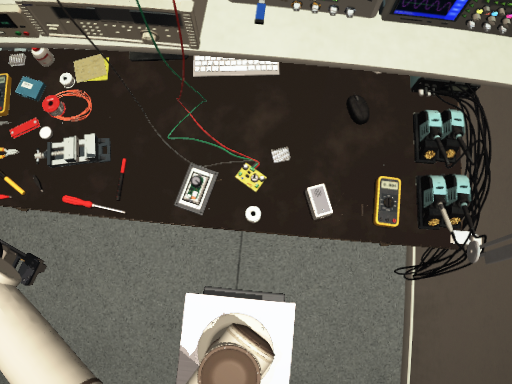

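View pics/side0.png

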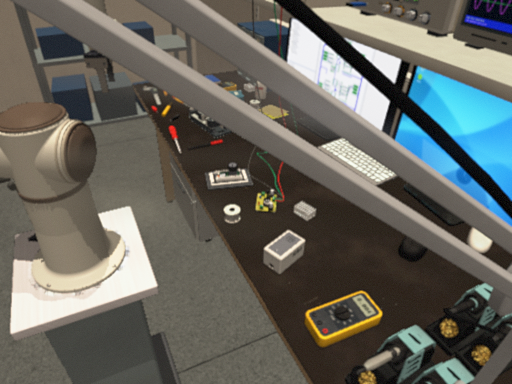

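The top view shows the node at about (195,188), the cover at (319,201), the spool at (253,213), the multimeter at (387,201) and a pen at (122,178). Their sizes match the ones given. The side view agrees, so I'm moving above the node.

{"api": "move_arm", "payload": {"gripper": [0,0,0,0,0,0,0,0,0,0,0,0], "delta_pos": [[0.65,-0.9,0],[0.65,-0.9,0],[0.65,-0.9,0],[0.65,-0.9,0],[0.65,-0.9,0],[0.65,-0.9,0],[0.65,-0.9,0],[0.65,-0.9,0],[0.65,-0.9,0],[0.65,-0.9,0],[0.65,-0.9,0],[0.65,-0.9,0]], "yaw": [0,0,0,0,0,0,0,0,0,0,0,0]}}

```text
clock: 1.7
eef_pos: [0.4232, 0.2178, 0.2149]
eef_rot: [180.0, 0.0, 160.9]
contact_force: [0.4, 0.2, 0.2]
finger_gap: 0.092
grasp_force: 0.0
```

{"api": "move_arm", "payload": {"gripper": [0,0,0,0], "delta_pos": [[0.7,-0.9,0],[0.7,-0.9,0],[0,0,0],[0,0,0]], "yaw": [0,0,0,0]}}

```text
clock: 2.03
eef_pos: [0.465, 0.1641, 0.2146]
eef_rot: [180.0, -0.0, 160.7]
contact_force: [-0.8, 0.2, 0.6]
finger_gap: 0.0921
grasp_force: 0.0
```

Run:
```python
from h import *
s=bot.get_state();print(s['clock'],s['eef_pos'],s['eef_rot'],s['contact_force'])
c=cap('wrist','w1.png'); print(np.round(c['extrinsics'],3).tolist())
for l,z in (('node',.006),('cap',.054)):
    for r in bot.cut_out('wrist',l)[:2]:
        m=r['pixels'].astype(np.uint8); rc=cv2.minAreaRect(cv2.findNonZero(m)); b=cv2.boxPoints(rc)
        print(l,round(r['score'],2),r['centre'],m.sum(),b.round().tolist(),np.round(w(c,b,z)[:,:2],4).tolist(), np.round(w(c,[r['centre'][::-1]],z),4))
```

```text
2.0333 [0.46504284 0.16414626 0.21461391] [ 1.79993050e+02 -1.60746423e-02  1.60694105e+02] [-0.82897861  0.18216714  0.61895475]
[[0.331, 0.91, 0.248, 0.397], [0.944, -0.32, -0.087, 0.189], [-0.0, 0.263, -0.965, 0.384], [0.0, 0.0, 0.0, 1.0]]
node 0.95 [158.3, 253.6] 8436 [[206.0, 104.0], [283.0, 98.0], [292.0, 212.0], [215.0, 218.0]] [[0.378, 0.1391], [0.4011, 0.2257], [0.5373, 0.1939], [0.5127, 0.0986]] [[0.4561 0.1702 0.006 ]]
cap 0.7 [180.2, 249.9] 632 [[238.0, 165.0], [264.0, 165.0], [264.0, 194.0], [238.0, 194.0]] [[0.4499, 0.1546], [0.459, 0.1806], [0.4892, 0.1703], [0.4799, 0.1437]] [[0.4696 0.161  0.054 ]]
```

View pics/w1.png

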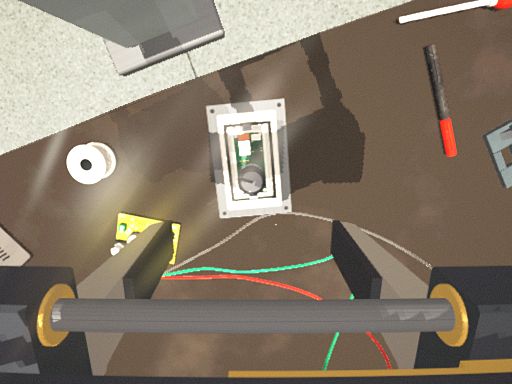

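The wrist view shows the node upright at about (250,158), with its board end towards the robot and the cap at (251,180). That puts the cap axis at (0.470, 0.161) and the node's +x at about 166°, so the given offset fits. I'm descending to grip it.

{"api": "move_arm", "payload": {"gripper": [0,0,0,0,0,0,0,1,1,1,1,1], "delta_pos": [[0.17,-0.1,-0.9],[0,0,-0.9],[0,0,-0.9],[0,0,-0.9],[0,0,-0.9],[0,0,-0.9],[0,0,-0.7],[0,0,0],[0,0,0],[0,0,0],[0,0,0],[0,0,0]], "yaw": [0,0,0,0,0,0,0,0,0,0,0,0], "force": 25}}

```text
clock: 3.18
eef_pos: [0.4709, 0.1626, 0.0334]
eef_rot: [179.9, 0.2, 160.9]
contact_force: [-0.4, -0.8, 1.0]
finger_gap: 0.0607
grasp_force: 0.0
```

{"api": "move_arm", "payload": {"gripper": [1,1,1,1,1,1], "delta_pos": [[0,0,0],[0,0,0],[0,0,0],[0,0,0],[0,0,0],[0,0,0]], "yaw": [0,0,0,0,0,0]}}

```text
clock: 3.68
eef_pos: [0.4694, 0.1616, 0.0317]
eef_rot: [-179.9, -0.0, 160.9]
contact_force: [-2.2, -4.0, 2.5]
finger_gap: 0.0291
grasp_force: 25.0
```

{"api": "move_arm", "payload": {"gripper": [1,1,1,1,1,1,1,1,1,1], "delta_pos": [[0,0,0],[0,0,0],[0,0,0],[0,0,0],[0,0,0],[0,0,0],[0,0,0],[0,0,0],[0,0,0],[0,0,0]], "yaw": [-0.8,-0.8,-0.8,-0.8,-0.8,-0.8,-0.8,-0.8,-0.8,0]}}

```text
clock: 4.52
eef_pos: [0.4698, 0.1622, 0.0317]
eef_rot: [180.0, 0.0, 124.8]
contact_force: [-0.2, -1.6, -0.2]
finger_gap: 0.0292
grasp_force: 25.0
```

Run:
```python
from h import *
s=bot.get_state();print(s['clock'],s['eef_pos'],s['eef_rot'],s['contact_force'],s['moment'])
```

```text
4.5167 [0.46975105 0.16216866 0.03168361] [1.79979599e+02 1.67463885e-02 1.24770322e+02] [-0.24591038 -1.61382633 -0.15588474] [-0.31326528  0.04224824 -0.11650625]
```

{"api": "move_arm", "payload": {"gripper": [1,1,1,1,1], "delta_pos": [[0,0,0],[0,0,0],[0,0,0],[0,0,0],[0,0,0]], "yaw": [-0.8,-0.8,-0.8,-0.8,0]}}

```text
clock: 4.93
eef_pos: [0.4701, 0.1623, 0.0317]
eef_rot: [179.9, 0.0, 108.9]
contact_force: [1.3, -0.9, -0.8]
finger_gap: 0.0293
grasp_force: 25.0
```

Run:
```python
from h import *
s=bot.get_state();print(s['clock'],s['eef_pos'],s['eef_rot'],s['contact_force'],s['moment'])
```

```text
4.9333 [0.47007253 0.16232197 0.0317229 ] [1.79924331e+02 6.08942899e-03 1.08868493e+02] [ 1.33004768 -0.92207423 -0.84929535] [-0.19598898 -0.2202184   0.00304105]
```

{"api": "move_arm", "payload": {"gripper": [1,1,1,1,1], "delta_pos": [[0,0,0],[0,0,0],[0,0,0],[0,0,0],[0,0,0]], "yaw": [-0.8,-0.8,-0.8,-0.8,0]}}

```text
clock: 5.35
eef_pos: [0.4704, 0.1624, 0.0317]
eef_rot: [179.9, -0.0, 93.0]
contact_force: [3.7, 1.6, -2.0]
finger_gap: 0.0295
grasp_force: 25.0
```

Run:
```python
from h import *
s=bot.get_state();print(s['eef_rot'],s['moment'])
```

```text
[ 1.79881754e+02 -7.26601143e-03  9.29951306e+01] [-0.01105299 -0.59371129  0.3385057 ]
```

{"api": "move_arm", "payload": {"gripper": [1,1,1,1,1], "delta_pos": [[0,0,0],[0,0,0],[0,0,0],[0,0,0],[0,0,0]], "yaw": [-0.8,-0.8,-0.8,-0.8,0]}}

```text
clock: 5.77
eef_pos: [0.4707, 0.1625, 0.0321]
eef_rot: [179.8, -0.1, 77.0]
contact_force: [4.1, 0.3, -1.4]
finger_gap: 0.0291
grasp_force: 25.0
```

Run:
```python
from h import *
s=bot.get_state();print(s['eef_rot'],s['moment'])
```

```text
[ 1.79847058e+02 -6.14193961e-02  7.70376420e+01] [ 0.05723649 -0.69088678  0.25207768]
```

The moment about z rose to 0.34 N m and then levelled off, so the cap is at its stop. I'm releasing it and checking from above.

{"api": "move_arm", "payload": {"gripper": [0,0,0,0,0,0,0,0,0,0], "delta_pos": [[0,0,0],[0,0,0],[0,0,0],[0,0,0.6],[0,0,0.9],[0,0,0.9],[0,0,0.9],[0,0,0.9],[0,0,0.8],[0,0,0]], "yaw": [0,0,0,0,0,0,0,0,0,0]}}

```text
clock: 6.6
eef_pos: [0.4722, 0.1626, 0.1869]
eef_rot: [179.5, -0.2, 77.0]
contact_force: [0.9, -0.6, 0.6]
finger_gap: 0.0917
grasp_force: 0.0
```

Run:
```python
from h import *
s=bot.get_state();print(s['clock'],s['eef_pos'],s['eef_rot'],s['contact_force'])
c=cap('wrist','w2.png')
for l,z in (('node',.006),('cap',.054)):
    for r in bot.cut_out('wrist',l)[:1]:
        m=r['pixels'].astype(np.uint8); rc=cv2.minAreaRect(cv2.findNonZero(m)); b=cv2.boxPoints(rc)
        print(l,round(r['score'],2),r['centre'],m.sum(),b.round().tolist(),np.round(w(c,b,z)[:,:2],4).tolist())
u=proj(c,[[.470,.1615,.054]])[0]
print(u); x,y=map(int,u); I=cv2.imread('pics/w2.png')
cv2.imwrite('pics/w2c.png',cv2.resize(I[max(0,y-95):y+65,max(0,x-100):x+100],None,fx=4,fy=4,interpolation=2)[:600])
```

```text
6.6 [0.47221538 0.16259029 0.18688121] [ 1.79547046e+02 -1.58982581e-01  7.69620360e+01] [ 0.87128729 -0.63553697  0.60825404]
node 0.64 [172.7, 239.3] 9885 [[174.0, 212.0], [175.0, 131.0], [301.0, 133.0], [300.0, 214.0]] [[0.3753, 0.138], [0.4033, 0.2273], [0.5375, 0.194], [0.5187, 0.1022]]
cap 0.76 [182.9, 250.0] 772 [[234.0, 167.0], [264.0, 167.0], [264.0, 198.0], [234.0, 198.0]] [[0.4609, 0.1821], [0.4893, 0.1755], [0.4825, 0.1448], [0.4533, 0.1516]]
[247.99361852 184.95655803]
```

View pics/w2c.png

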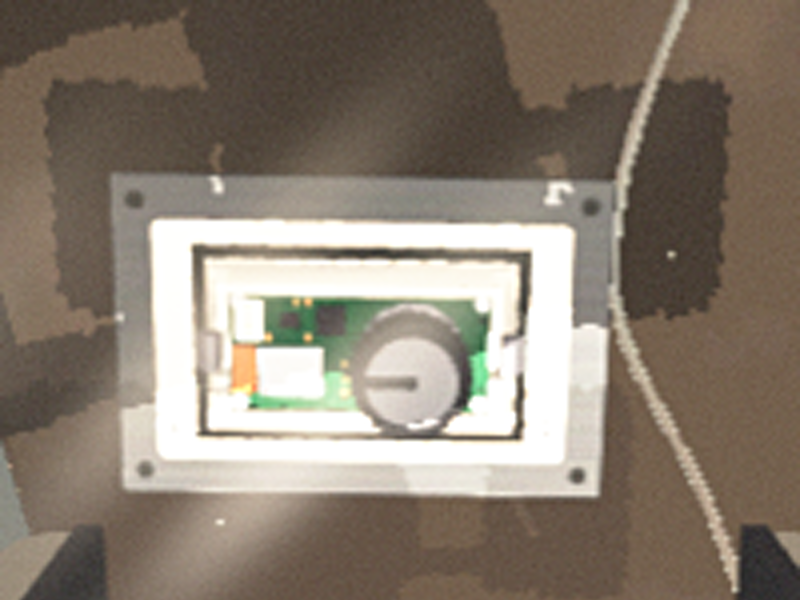

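The crop shows the pointer at (390,382) aiming left over the board, along the node's +x, so the cap is home. The plate corners are at crop pixels (112,172), (613,183), (600,497) and (124,490). I'll fit the node pose from those while heading for the cover.

```bash
cat > nodefit.py <<'E'
from h import *
c=cap('wrist')
px=np.array([[112,172],[613,183],[600,497],[124,490]])/4+[147,89]
g=np.array([[200,247],[530,252],[520,437],[200,435]])/4+[147,89]
def fit(px,z,L,W):
    q=w(c,px,z)[:,:2]; ctr=q.mean(0); A=np.array([[L,-W],[-L,-W],[-L,W],[L,W]])/2 # +x left in image
    def kab(A):
        U,S,V=np.linalg.svd((A.T@(q-ctr))); R=(U@V).T; 
        return np.degrees(np.arctan2(R[1,0],R[0,0])),np.linalg.norm(A@R.T-q+ctr,axis=1)
    d=[np.linalg.norm(q[i]-q[(i+1)%4]) for i in range(4)]
    print(ctr,np.round(d,4),kab(A)) 
fit(px,.006,.14,.092)
fit(g,.012,.09,.052)
E
python3 nodefit.py
```

```text
[0.45359543 0.16546514] [0.135  0.0894 0.137  0.0904] (np.float64(165.90081394146586), array([0.0024347 , 0.00298494, 0.00177906, 0.00185178]))
[0.4539773  0.16558939] [0.0886 0.0518 0.0893 0.0527] (np.float64(165.86235972011303), array([0.00125688, 0.00028169, 0.00097335, 0.00066699]))
```

{"api": "move_arm", "payload": {"gripper": [0,0,0,0,0,0,0,0,0,0,0,0], "delta_pos": [[-0.08,-1,0.1],[-0.08,-1,0.1],[-0.08,-1,0.1],[-0.08,-1,0.1],[-0.08,-1,0.1],[-0.08,-1,0.1],[-0.08,-1,0.1],[-0.08,-1,0.1],[-0.08,-1,0.1],[-0.08,-1,0.1],[-0.08,-1,0],[-0.08,-1,0]], "yaw": [-0.9,-0.9,-0.9,-0.9,-0.9,-0.9,-0.9,-0.9,-0.9,-0.9,-0.9,-0.9]}}

```text
clock: 7.8
eef_pos: [0.4395, -0.1986, 0.2097]
eef_rot: [-179.8, 0.1, 22.7]
contact_force: [1.0, 0.6, -0.1]
finger_gap: 0.0918
grasp_force: 0.0
```

{"api": "move_arm", "payload": {"gripper": [0,0], "delta_pos": [[0,0,0],[0,0,0]], "yaw": [0,0]}}

```text
clock: 7.97
eef_pos: [0.4396, -0.198, 0.2097]
eef_rot: [-179.8, 0.1, 22.8]
contact_force: [0.4, 1.1, 0.3]
finger_gap: 0.0918
grasp_force: 0.0
```

Run:
```python
from h import *
s=bot.get_state();print(s['clock'],s['eef_pos'],s['eef_rot'],s['contact_force'])
c=cap('wrist','w3.png')
for r in bot.cut_out('wrist','cover_mid')[:2]:
        m=r['pixels'].astype(np.uint8); rc=cv2.minAreaRect(cv2.findNonZero(m)); b=cv2.boxPoints(rc)
        print(round(r['score'],2),r['centre'],m.sum(),b.round().tolist(),np.round(w(c,b,.048)[:,:2],4).tolist())
```

```text
7.9667 [ 0.43958605 -0.19803022  0.20969054] [-1.79789387e+02  9.40490517e-02  2.27821586e+01] [0.38543242 1.12840784 0.31294644]
0.77 [164.8, 264.7] 4270 [[233.0, 210.0], [236.0, 122.0], [287.0, 124.0], [284.0, 212.0]] [[0.3963, -0.1925], [0.4863, -0.1602], [0.5047, -0.2091], [0.416, -0.2451]]
```

View pics/w3.png

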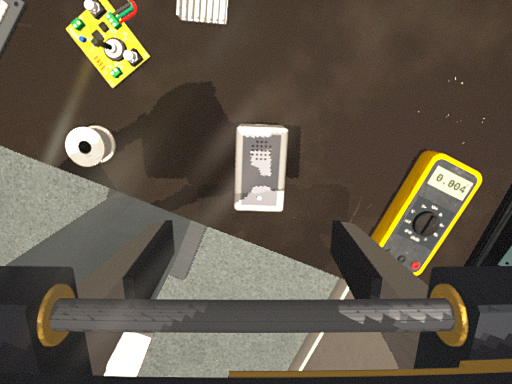

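The wrist view shows the cover at rows 122–212, columns 233–287, nearly aligned with the gripper. I'll fit its box outline to the mask to get the pose.

```bash
cat >> h.py <<'E'
from scipy.optimize import minimize
def fitbox(c,m,p0,L,W,z0,z1):
    def mask(p):
        a=np.radians(p[2]); R=np.array([[np.cos(a),-np.sin(a)],[np.sin(a),np.cos(a)]])
        P=[[*(R@[sx*L/2,sy*W/2]+p[:2]),z] for sx in(-1,1) for sy in(-1,1) for z in(z0,z1)]
        h=cv2.convexHull((proj(c,P)*4).astype(np.float32)).round().astype(np.int32)
        I=np.zeros((384*4,512*4),np.uint8); cv2.fillConvexPoly(I,h,1); return I
    M=cv2.resize(m.astype(np.uint8),None,fx=4,fy=4,interpolation=0)
    f=lambda p:1-(mask(p)&M).sum()/(mask(p)|M).sum()
    S=np.array([p0]+[np.array(p0)+d for d in([.006,0,0],[0,.006,0],[0,0,4])])
    r=minimize(f,p0,method='Nelder-Mead',options=dict(initial_simplex=S,xatol=1e-4,fatol=1e-5)); return r.x,1-r.fun
E
python3 - <<'E'
from h import *
for n in('wrist','top','side'):
    c=cap(n); r=bot.cut_out(n,'cover_mid')
    if r: print(n,r[0]['score'],fitbox(c,r[0]['pixels'],[.449,-.2025,20.8],.092,.054,0,.048))
E
```

```text
wrist 0.82 (array([ 0.44937863, -0.20294814, 20.84477452]), np.float64(0.9603539773048044))
side 0.82 (array([ 0.44855336, -0.20521081, 22.88885391]), np.float64(0.9370217166494312))
```

{"api": "move_arm", "payload": {"gripper": [0,0,0,0,0,0,0,0,1,1,1,1], "delta_pos": [[0.35,-0.2,-0.8],[0,0,-0.8],[0,0,-0.8],[0,0,-0.8],[0,0,-0.8],[0,0,-0.8],[0,0,-0.8],[0,0,-0.8],[0,0,0],[0,0,0],[0,0,0],[0,0,0]], "yaw": [-0.36,0,0,0,0,0,0,0,0,0,0,0], "force": 40}}

```text
clock: 9.37
eef_pos: [0.4526, -0.2047, 0.0216]
eef_rot: [179.8, -0.1, 21.1]
contact_force: [0.9, -1.0, 0.4]
finger_gap: 0.0673
grasp_force: 0.0
```

{"api": "move_arm", "payload": {"gripper": [1,1,1,1,1], "delta_pos": [[0,0,0],[0,0,0],[0,0,0],[0,0,0],[0,0,0]], "yaw": [0,0,0,0,0]}}

```text
clock: 9.78
eef_pos: [0.452, -0.2043, 0.0209]
eef_rot: [179.9, -0.1, 21.1]
contact_force: [-1.1, 0.7, 8.0]
finger_gap: 0.0539
grasp_force: 40.0
```

{"api": "move_arm", "payload": {"gripper": [1,1,1,1,1,1,1,1,1,1,1,1], "delta_pos": [[0,0,0.5],[0,0,0.9],[0,0,0.9],[0,0,0.9],[0,0.8,0.6],[0,0.85,0],[0,0.85,0],[0,0.85,0],[0,0.85,0],[0,0.85,0],[0,0.85,0],[0,0.85,0]], "yaw": [0,0,0,0,0,-0.5,-0.5,-0.5,-0.5,-0.5,-0.5,-0.5]}}

```text
clock: 10.78
eef_pos: [0.4509, -0.0001, 0.1336]
eef_rot: [180.0, -0.0, 3.4]
contact_force: [-0.7, -0.8, -0.5]
finger_gap: 0.0539
grasp_force: 40.0
```

{"api": "move_arm", "payload": {"gripper": [1,1,1,1,1,1,1,1,1,1], "delta_pos": [[0.05,0.85,0],[0.05,0.85,0],[0.05,0.85,0],[0.05,0.85,0],[0,0.85,0],[0,0.85,0],[0,0.45,0],[0,0,0],[0,0,0],[0,0,0]], "yaw": [-0.5,-0.5,-0.5,-0.5,-0.5,-0.5,-0.5,0,0,0]}}

```text
clock: 11.62
eef_pos: [0.4571, 0.1645, 0.1335]
eef_rot: [180.0, 0.0, -13.9]
contact_force: [-0.6, -0.0, -0.4]
finger_gap: 0.0538
grasp_force: 40.0
```

Run:
```python
from h import *
s=bot.get_state();print(s['clock'],s['eef_pos'],s['eef_rot'],s['contact_force'],s['finger_gap'])
c=cap('wrist','w4.png');e=s['eef_pos']
for r in bot.cut_out('wrist','cover_mid')[:1]:
    m=r['pixels']; print(r['score'],m.sum(),fitbox(c,m,[e[0],e[1],-14],.092,.054,e[2]-.021,e[2]+.027))
for n in('side','top'):
  c2=cap(n,n+'4.png')
  for r in bot.cut_out(n,'cover_mid')[:1]:
    m=r['pixels']; print(n,r['score'],m.sum(),fitbox(c2,m,[e[0],e[1],-14],.092,.054,e[2]-.021,e[2]+.027))
```

```text
11.6167 [0.45712785 0.16454823 0.13349017] [ 1.79971473e+02  3.66831755e-03 -1.38859848e+01] [-0.57942392 -0.04488161 -0.36747037] 0.0538378746024969
0.61 15212 (array([  0.45460997,   0.16580614, -13.0353831 ]), np.float64(0.7719261521676387))
side 0.67 551 (array([  0.45289284,   0.16346043, -15.85969214]), np.float64(0.720504009163803))
top 0.48 20 (array([  0.45763351,   0.15996335, -11.2760631 ]), np.float64(0.023538065465244618))
```

View pics/w4.png

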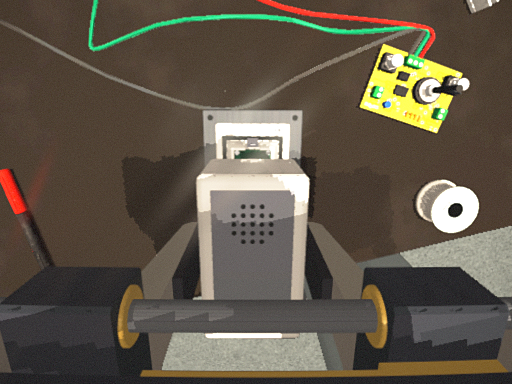

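The picture shows the held cover's far end (top edge near row 176, columns 199–307; rim edge near row 161) and the plate's far corners at (203,110) and (302,110). From those I can get the cover-to-node offset in a single view.

Run:
```python
from h import *
s=bot.get_state(); e=s['eef_pos']; c=cap('wrist')
I=cv2.imread('pics/w4.png')
cv2.imwrite('pics/w4c.png',cv2.resize(I[100:210,175:335],None,fx=5,fy=5,interpolation=2))
a=np.radians(s['eef_rot'][2]); ux=np.array([np.cos(a),np.sin(a)]); uy=np.array([-ux[1],ux[0]])
def t(n,uv,z):
    q=w(c,uv,z)[:,:2]-e[:2]; print(n,np.round(np.c_[q@ux,q@uy]*1000,1).tolist())
t('plate far corners',[[203,110],[302,110]],.006)
t('cover top edge',[[199,176],[307,176]],e[2]+.027)
t('cover rim edge',[[209,161],[302,161]],e[2]-.021)
```

```text
plate far corners [[70.4, 45.5], [70.3, -44.9]]
cover top edge [[43.0, 25.4], [43.0, -24.6]]
cover rim edge [[41.7, 27.1], [41.7, -29.7]]
```

View pics/w4c.png

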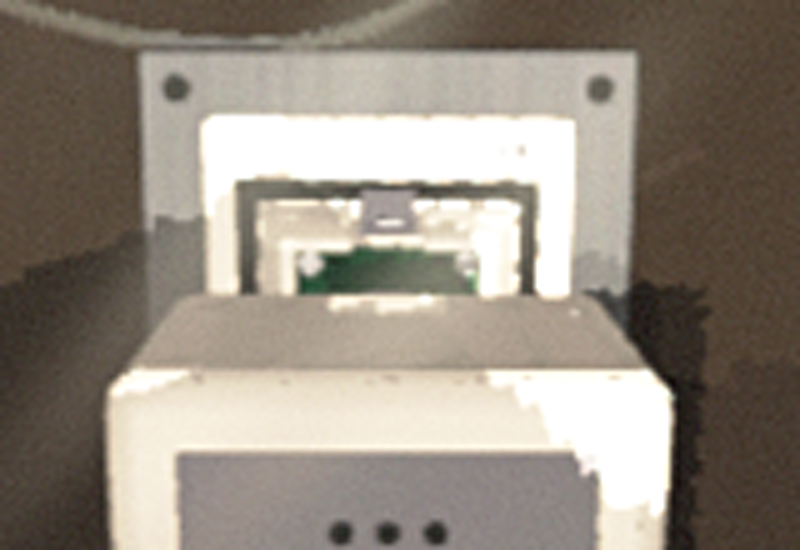

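Lateral alignment is within 1 mm, but lengthwise the cover sits about 2.5 mm short of the node centre. I'm correcting that and descending.

{"api": "move_arm", "payload": {"gripper": [1,1,1,1,1,1,1,1,1], "delta_pos": [[0.08,-0.01,-0.4],[0,0,-0.5],[0,0,-0.5],[0,0,-0.5],[0,0,-0.4],[0,0,-0.3],[0,0,0],[0,0,0],[0,0,0]], "yaw": [0,0,0,0,0,0,0,0,0], "force": 50}}

```text
clock: 12.72
eef_pos: [0.4603, 0.165, 0.0564]
eef_rot: [-180.0, -0.1, -13.9]
contact_force: [-0.6, 1.2, -0.4]
finger_gap: 0.0534
grasp_force: 50.0
```

{"api": "move_arm", "payload": {"gripper": [1,1,1,1,1,1], "delta_pos": [[0,0,-0.1],[0,0,-0.1],[0,0,-0.1],[0,0,-0.1],[0,0,0],[0,0,0]], "yaw": [0,0,0,0,0,0]}}

```text
clock: 13.22
eef_pos: [0.4601, 0.1649, 0.0437]
eef_rot: [-180.0, -0.1, -13.9]
contact_force: [1.1, 0.6, -0.6]
finger_gap: 0.0539
grasp_force: 50.0
```

{"api": "move_arm", "payload": {"gripper": [1,1,1,1,1], "delta_pos": [[0,0,-0.07],[0,0,-0.07],[0,0,-0.06],[0,0,0],[0,0,0]], "yaw": [0,0,0,0,0]}}

```text
clock: 13.63
eef_pos: [0.4608, 0.1648, 0.0389]
eef_rot: [-180.0, -0.1, -13.9]
contact_force: [-0.5, -2.3, 7.5]
finger_gap: 0.0538
grasp_force: 50.0
```

{"api": "move_arm", "payload": {"gripper": [1,1,1,1,1], "delta_pos": [[0,0,-0.07],[0,0,-0.07],[0,0,-0.06],[0,0,0],[0,0,0]], "yaw": [0,0,0,0,0]}}

```text
clock: 14.05
eef_pos: [0.4597, 0.165, 0.0328]
eef_rot: [180.0, 0.0, -13.9]
contact_force: [-5.0, -1.0, 14.5]
finger_gap: 0.0536
grasp_force: 50.0
```

{"api": "move_arm", "payload": {"gripper": [1,1,1,1,1,1], "delta_pos": [[0,0,-0.06],[0,0,-0.06],[0,0,0],[0,0,0],[0,0,0],[0,0,0]], "yaw": [0,0,0,0,0,0]}}

```text
clock: 14.55
eef_pos: [0.4598, 0.165, 0.0327]
eef_rot: [179.9, 0.1, -13.9]
contact_force: [-19.7, -3.9, 46.2]
finger_gap: 0.0539
grasp_force: 50.0
```

Run:
```python
from h import *
s=bot.get_state();print(s['clock'],s['eef_pos'],s['contact_force'],s['moment'])
cap('wrist','w5.png')
I=cv2.imread('pics/w5.png'); 
c=cap('side','s5.png'); J=cv2.imread('pics/s5.png')
u=proj(c,[[.457,.165,.03]])[0].astype(int); J=J[u[1]-40:u[1]+40,u[0]-50:u[0]+50]
cv2.imwrite('pics/v5.png',np.hstack([cv2.resize(I[70:270,150:350],(400,400),interpolation=2),cv2.resize(J,(400,400),interpolation=2)]))
```

```text
14.55 [0.45982255 0.16498078 0.03269628] [-19.69676513  -3.94037378  46.16913977] [-0.95575391  3.43116802 -0.11649239]
```

View pics/v5.png

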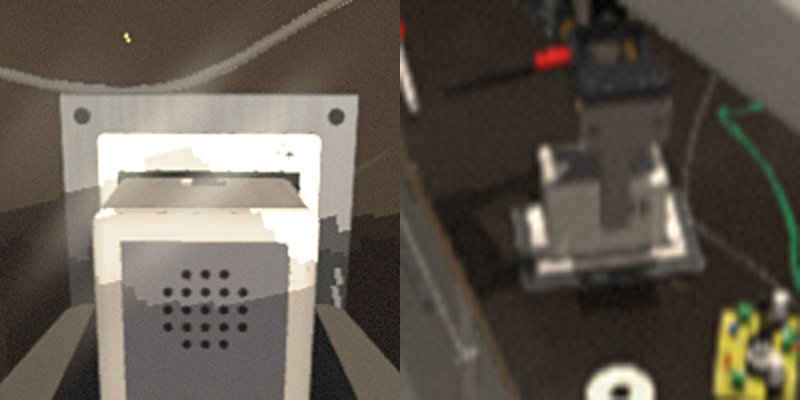

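The views show the hood upright inside the flange with an even margin. The force climbed to 46 N with no further travel, and TCP z of 0.0327 matches grip height plus 12 mm (0.0329), so the cover is home. I'll ease to a firm, moderate push and hold so the gasket beds.

{"api": "move_arm", "payload": {"gripper": [1,1,1,1,1,1,1,1,1,1,1,1], "delta_pos": [[-0.03,0,0.06],[0,0,0],[0,0,0],[0,0,0],[0,0,0],[0,0,0],[0,0,0],[0,0,0],[0,0,0],[0,0,0],[0,0,0],[0,0,0]], "yaw": [0,0,0,0,0,0,0,0,0,0,0,0]}}

```text
clock: 15.65
eef_pos: [0.4598, 0.165, 0.0328]
eef_rot: [180.0, -0.1, -13.9]
contact_force: [-8.6, -2.2, 26.4]
finger_gap: 0.0529
grasp_force: 50.0
```

{"api": "move_arm", "payload": {"gripper": [1,1,1,1,1,1,1,1,1,1,1,1], "delta_pos": [[0,0,0],[0,0,0],[0,0,0],[0,0,0],[0,0,0],[0,0,0],[0,0,0],[0,0,0],[0,0,0],[0,0,0],[0,0,0],[0,0,0]], "yaw": [0,0,0,0,0,0,0,0,0,0,0,0]}}

```text
clock: 16.65
eef_pos: [0.4598, 0.165, 0.0328]
eef_rot: [180.0, -0.1, -13.9]
contact_force: [-9.1, -1.5, 25.9]
finger_gap: 0.0539
grasp_force: 50.0
```

{"api": "move_arm", "payload": {"gripper": [1,1,1,1,1,1,1,1,1,1,1,1], "delta_pos": [[0,0,0],[0,0,0],[0,0,0],[0,0,0],[0,0,0],[0,0,0],[0,0,0],[0,0,0],[0,0,0],[0,0,0],[0,0,0],[0,0,0]], "yaw": [0,0,0,0,0,0,0,0,0,0,0,0]}}

```text
clock: 17.65
eef_pos: [0.4598, 0.165, 0.0328]
eef_rot: [180.0, -0.1, -13.9]
contact_force: [-8.7, -1.9, 26.1]
finger_gap: 0.0536
grasp_force: 50.0
```

Run:
```python
from cell import bot
print(bot.get_state()['contact_force']); print(bot.finish_job())
```

```text
[-8.70491336 -1.91289288 26.05460742]
the job is handed in; nothing more can be done
None
```

I handed the job in at 17.7 s with the cap screwed home and the cover seated, the gripper still pressing it down with about 26 N; the latches weren't seen directly, so their snapping is inferred from the cover's height and the hard stop, and no verdict came back.

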